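Find the tired spring among the cup rests

ROBOT

A 6-joint arm with a two-finger parallel gripper is mounted at the origin on the work surface. World frame = base frame: x ahead of the robot, y to its left, z up, the work surface at z = 0. Lengths are in m, angles in rad, forces in N, time in s.
With the tool pointing down it reaches from about 0.35 to 0.875 m from the base axis. Payload 4.2 kg.
Tool frame: the origin (TCP) lies at the very end of the fingers, on their centre line; the grasp point (between the pads) lies 19 mm behind it; z points along the fingers, y is the line along which they close (so a half turn about z gives the same grasp; the last joint's range is limited). The gripper opens to 85 mm and grips with 20 to 120 N. Pads are 22 mm wide; open, the fingers measure 114 mm over their backs; the gripper's body (76 mm by 85 mm) begins 54 mm behind the grasp point. The pads swing forward as they close: fully open they stand 13 mm farther back than shut.
Start: joints at [1.439, 0.385, 0.008, 0, -1.194, -0.259], TCP at [0.238, 0.578, 0.231] pointing down, gripper open.
Joint ranges: [-3.14, 3.14], [-1.21, 2.06], [-1.07, 1.41], [-3.16, 2.05], [-2.99, -0.16], [-3.1, 3.1]. Speed limits (rad/s): [2.79, 2.79, 3.14, 3.14, 3.14, 3.14].

INTERFACE

Orientations are given as a unit quaternion [w, x, y, z].
In Python, from plant import * gives the robot as it stands.
- The arm moves only by the tool arm_command, never from a script. Its arguments are lists of equal length, an entry for each row: "delta_pos": the shift along the tool's x, y, z in cm, a list of three; "twist": the turn, a rotation vector about the tool's x, y, z in rad, a list of three. A call has 1 to 8 rows; each row is the pose to reach, as a shift and turn from the pose commanded when the call began, along the tool's axes at that moment; what a row does not reach only later rows make up. A row lasts 1/10 s, in which the tool goes at most 50 mm and 8.59 degrees, less where a joint would pass 70% of its speed; a pose out of reach is approached as far as the arm can. A call with a gripper value outside its range is refused whole. "grip" is the opening, from -1 (shut) to 1 (fully open), set as the call begins (left out, the last holds). The fingers move at their own pace and stop on an object; the grip force is fixed at half the most. Time passes only in rows, so rows that repeat a pose let the fingers close. It gives the time, the measured TCP pose, the force, the opening and the grip force at its end, in the units of the state.
- get_obs(): the state, without advancing time (a new reading comes with each control period).
- capture(name): name is "scene" or "top"; returns the picture (400x640x3 uint8, red, green, blue); there is no depth.
- camera_params(name): a dict with "fx", "fy", "cx", "cy" (pixels), "k1" (the pictures are not rectified: a ray, as slopes to the right and down, at radius r is drawn at 1 + k1 r^2 times it, then the intrinsics apply), "view" (4x4, takes a point from world to camera coordinates). Camera axes: x right, y up, looking along -z (the intrinsics and any distortion apply to the point x, -y, -z); pixel columns grow to the right and rows downward; lengths in m; the calibration is good to about 2 mm. A picture is of the moment at which its call begins. camera_params takes no time and is no camera call.
- sign_off(): hands the job in; it is judged then, once.
Trained networks look in the newest picture that a camera, given by its name, has taken for a name from the list of things; names that differ only in an ending like _2 or _b are one class to them, and where a whole thing is asked for, a point or a joint stands for the part that bears it (a point fixed in the world has none). Each returns a list of dicts, best first, with "confidence" (0 to 1); they miss things now and then, are a little off and sometimes report something else, mostly with a low value. They report only what shows in the picture. A call takes as long as a camera call. They do not tell look-alikes from the thing itself.
- look_for(camera, target): "point" ([row, column] as shares, 0 to 1, of the picture: columns of its width, rows of its height, amid what is visible of it).
The state is a dict: "clock": time; "q": joint angles; "dq": joint speeds; "effort": joint torques, N m; "eef_pos": TCP position; "eef_rot": TCP orientation; "ft_force": force on the tool from outside, world axes, zero at the start; "moment": the same for the moment, N m; "width": opening from 0.0 (shut) to 1.0 (fully open); "finger_force": force on a finger pad.
Only numpy, scipy, OpenCV 4.12 (cv2) and the standard library are available. Lean on these libraries where they do the work, as an engineer would, in place of code of your own. Each camera call takes 0.05 s, during which the arm holds its last target. There are 200 camera calls.

TASK

One of the three sprung cup rests has a tired spring. With closed fingertips press each round pad about a centimetre down and let it up again, first the rest with the red tag, then green, then blue, to feel which is softest; then push that rest's coloured tag fully down, flush with its brass collar, to mark it for a new spring. Leave the other two tags up, do not pick up or shift the cups, the tile or the tea things on the turntable, and finish clear of everything.

Things in the scene. Friction and masses are not known exactly. Their poses are not given: they have to be found in the camera images.
- rest_red: sprung cup rest with the red tag, screwed to the table: a flat teak base 126 x 72 x 14 mm carrying a round sprung pad and a tag. Origin on the table straight below the pad's centre; +z up. Its square red tag lies 65 mm from the origin along the rest's own -x (the side nearer the robot); the rest may be turned up to 25 degrees.
- rest_red_pad (a point): centre of the red-tagged rest's pad top when up, 52 mm above the table (fixed, does not follow the pad): rubber disc, cork top, 60 mm across, 10 thick, on a coil spring, 16 mm travel. It resists more the farther it is pressed and springs back; 10 mm down takes about 3 to 12 N, the softest under half of the next. Pads look alike; any spring may be in any rest.
- tag_red_top (a point): centre of the top of the red tag of that rest: a 28 mm square red plastic key in a square brass collar (40 mm outside, its rim 30 mm above the table). Up, the tag's top is 44 mm above the table; fully down it is flush with the collar's rim.
- tag_red (a joint): travel of the red tag, m: 0 up, 0.014 fully down (flush). It rubs in its collar (about 4 N to move it) and stays where it is pushed.
- rest_green: sprung cup rest with the green tag, screwed to the table: a flat teak base 126 x 72 x 14 mm carrying a round sprung pad and a tag. Origin on the table straight below the pad's centre; +z up. Its square green tag lies 65 mm from the origin along the rest's own -x (the side nearer the robot); the rest may be turned up to 25 degrees.
- rest_green_pad (a point): centre of the green-tagged rest's pad top when up, 52 mm above the table (fixed, does not follow the pad): rubber disc, cork top, 60 mm across, 10 thick, on a coil spring, 16 mm travel. It resists more the farther it is pressed and springs back; 10 mm down takes about 3 to 12 N, the softest under half of the next. Pads look alike; any spring may be in any rest.
- tag_green_top (a point): centre of the top of the green tag of that rest: a 28 mm square green plastic key in a square brass collar (40 mm outside, its rim 30 mm above the table). Up, the tag's top is 44 mm above the table; fully down it is flush with the collar's rim.
- tag_green (a joint): travel of the green tag, m: 0 up, 0.014 fully down (flush). It rubs in its collar (about 4 N to move it) and stays where it is pushed.
- rest_blue: sprung cup rest with the blue tag, screwed to the table: a flat teak base 126 x 72 x 14 mm carrying a round sprung pad and a tag. Origin on the table straight below the pad's centre; +z up. Its square blue tag lies 65 mm from the origin along the rest's own -x (the side nearer the robot); the rest may be turned up to 25 degrees.
- rest_blue_pad (a point): centre of the blue-tagged rest's pad top when up, 52 mm above the table (fixed, does not follow the pad): rubber disc, cork top, 60 mm across, 10 thick, on a coil spring, 16 mm travel. It resists more the farther it is pressed and springs back; 10 mm down takes about 3 to 12 N, the softest under half of the next. Pads look alike; any spring may be in any rest.
- tag_blue_top (a point): centre of the top of the blue tag of that rest: a 28 mm square blue plastic key in a square brass collar (40 mm outside, its rim 30 mm above the table). Up, the tag's top is 44 mm above the table; fully down it is flush with the collar's rim.
- tag_blue (a joint): travel of the blue tag, m: 0 up, 0.014 fully down (flush). It rubs in its collar (about 4 N to move it) and stays where it is pushed.
- cup_a: white tea cup, 60 across, 45 high (mm); origin at the centre of its underside. Loose on the table; not part of the job.
- cup_b: blue tea cup, 60 across, 45 high (mm); origin at the centre of its underside. Loose on the table; not part of the job.
- tile: mahjong tile lying face up, 26 x 36 x 24 (mm); origin at the centre of its underside. Loose on the table; not part of the job.
There are look-alikes about, which are no part of the job. What is shaped like the rest_red but purple is not meant. Leave any orange look-alike of the rest_blue alone.

How it is judged:
On the way, in this order (a step that is already met when the one before it is completed fails the run):
1. the pad of the red-tagged rest is pressed by the fingers (7 mm or more) (((horizontal distance between pad_1_top and rest_red below 0.03 m and value of joint pad_1 above 0.007 m and contact force between pad_1 and the fingers above 0.5 N) or (horizontal distance between pad_2_top and rest_red below 0.03 m and value of joint pad_2 above 0.007 m and contact force between pad_2 and the fingers above 0.5 N) or (horizontal distance between pad_3_top and rest_red below 0.03 m and value of joint pad_3 above 0.007 m and contact force between pad_3 and the fingers above 0.5 N))), for 0.05 s.
2. the pad of the green-tagged rest is pressed by the fingers (7 mm or more) (((horizontal distance between pad_1_top and rest_green below 0.03 m and value of joint pad_1 above 0.007 m and contact force between pad_1 and the fingers above 0.5 N) or (horizontal distance between pad_2_top and rest_green below 0.03 m and value of joint pad_2 above 0.007 m and contact force between pad_2 and the fingers above 0.5 N) or (horizontal distance between pad_3_top and rest_green below 0.03 m and value of joint pad_3 above 0.007 m and contact force between pad_3 and the fingers above 0.5 N))), for 0.05 s.
3. the pad of the blue-tagged rest is pressed by the fingers (7 mm or more) (((horizontal distance between pad_1_top and rest_blue below 0.03 m and value of joint pad_1 above 0.007 m and contact force between pad_1 and the fingers above 0.5 N) or (horizontal distance between pad_2_top and rest_blue below 0.03 m and value of joint pad_2 above 0.007 m and contact force between pad_2 and the fingers above 0.5 N) or (horizontal distance between pad_3_top and rest_blue below 0.03 m and value of joint pad_3 above 0.007 m and contact force between pad_3 and the fingers above 0.5 N))), for 0.05 s.
4. the tag of the rest with the softest pad is pushed down, the other tags up (((horizontal distance between pad_2_top and rest_red below 0.03 m and value of joint tag_red above 0.011 m and value of joint each of tag_green, tag_blue below 0.004 m) or (horizontal distance between pad_2_top and rest_green below 0.03 m and value of joint each of tag_red, tag_blue below 0.004 m and value of joint tag_green above 0.011 m) or (horizontal distance between pad_2_top and rest_blue below 0.03 m and value of joint each of tag_red, tag_green below 0.004 m and value of joint tag_blue above 0.011 m))), for 0.1 s.
At the end, for the whole second after the job is handed in: The tag of the rest with the softest pad is down (11 mm or more of its 14), the other two tags are up (moved less than 4 mm), all pads are up again, and the loose things are within 30 mm of where they stood (((horizontal distance between pad_2_top and rest_red below 0.03 m and value of joint tag_red above 0.011 m and value of joint each of tag_green, tag_blue below 0.004 m) or (horizontal distance between pad_2_top and rest_green below 0.03 m and value of joint each of tag_red, tag_blue below 0.004 m and value of joint tag_green above 0.011 m) or (horizontal distance between pad_2_top and rest_blue below 0.03 m and value of joint each of tag_red, tag_green below 0.004 m and value of joint tag_blue above 0.011 m)) and value of joint each of pad_1, pad_2, pad_3 below 0.003 m and distance of each of teapot, candy_box, scoop, tongs, cup_a, cup_b, tile from where it was at the start of the episode below 0.03 m); the robot touches nothing.
It fails at once if a tag of a rest whose pad is not the softest is pushed down (6 mm) ((horizontal distance between pad_2_top and rest_red above 0.05 m and value of joint tag_red above 0.006 m) or (horizontal distance between pad_2_top and rest_green above 0.05 m and value of joint tag_green above 0.006 m) or (horizontal distance between pad_2_top and rest_blue above 0.05 m and value of joint tag_blue above 0.006 m)).
It fails at once if a tea thing, cup or tile is lifted, knocked or shifted by 30 mm (distance of any of teapot, candy_box, scoop, tongs, cup_a, cup_b, tile from where it was at the start of the episode above 0.03 m).
It also fails if it takes over 48 s, if anything falls off the work surface, if the arm or the gripper's body presses on something with over 40 N, if the wrist force passes 120 N, or if a joint passes its speed limit or range.

## Working session

There is one attempt and no reset: what is moved stays moved. The work goes in short steps, Python scripts to look and compute and a tool call to move; the robot and the scene stay as the last step left them, time stands still between calls to the robot, and variables do not carry over. Pictures are saved under pics/ and viewed, at most 10 in all, crops included, and the job is handed in when it is done.

Besides the shell and the picture viewer there is one more tool, called after "Call:" as a command line: name --argument value ..., lists and objects as JSON in quotes. arm_command: Moves the arm, as the interface text tells. Its arguments: {"type":"object","properties":{"delta_pos":{"type":"array","items":{"type":"array","items":{"type":"number"}}},"twist":{"type":"array","items":{"type":"array","items":{"type":"number"}}},"grip":{"type":"number"}},"required":["delta_pos","twist"]}

```bash
mkdir -p pics; cat > h.py <<'E'
from plant import *
import numpy as np, cv2
from scipy.spatial.transform import Rotation as R
def ray2pt(cam,u,v,z):
    p=camera_params(cam);xd=np.array([(u-p['cx'])/p['fx'],(v-p['cy'])/p['fy']]);x=xd.copy()
    for _ in range(30): x=xd/(1+p['k1']*(x@x))
    V=np.array(p['view']);d=V[:3,:3].T@np.array([x[0],-x[1],-1]);c=-V[:3,:3].T@V[:3,3]
    return c+d*(z-c[2])/d[2]
def proj(cam,P):
    p=camera_params(cam);V=np.array(p['view']);q=V[:3,:3]@np.array(P)+V[:3,3]
    x=np.array([q[0],-q[1]])/-q[2];x=x*(1+p['k1']*(x@x))
    return p['fx']*x[0]+p['cx'],p['fy']*x[1]+p['cy']
def tool(P):
    o=get_obs();q=o['eef_rot'];r=R.from_quat([q[1],q[2],q[3],q[0]])
    return r.inv().apply(np.array(P)-o['eef_pos'])*100
E
python3 - <<'E'
from h import *
for c in("top","scene"): cv2.imwrite(f'pics/{c}0.png',cv2.cvtColor(capture(c),cv2.COLOR_RGB2BGR))
for c in("top","scene"):
  for n,z in [("tag_red_top",.044),("tag_green_top",.044),("tag_blue_top",.044),("rest_red_pad",.052),("rest_green_pad",.052),("rest_blue_pad",.052),("rest_red",.03),("cup_a",.03),("cup_b",.03),("tile",.024)]:
    try:r=look_for(c,n)
    except Exception as e: print(c,n,e);continue
    for d in r[:4]:
        v,u=d['point'];v*=400;u*=640
        print(c,n,round(u,1),round(v,1),round(d['confidence'],2),ray2pt(c,u,v,z).round(3))
o=get_obs();print(o['clock'],o['eef_pos'],o['eef_rot'],o['ft_force'])
E
```

```text
top tag_red_top 315.8 197.5 0.59 [0.488 0.018 0.044]
top tag_red_top 267.9 269.1 0.56 [0.285 0.151 0.044]
top tag_green_top 195.7 210.5 0.64 [0.45  0.36  0.044]
top tag_green_top 241.7 191.3 0.57 [0.505 0.23  0.044]
top tag_blue_top 354.8 261.9 0.54 [ 0.306 -0.091  0.044]
top tag_blue_top 201.7 161.4 0.36 [0.594 0.35  0.044]
top rest_red_pad 277.3 255.9 0.87 [0.321 0.125 0.052]
top rest_red_pad 319.2 190.7 0.76 [0.506 0.009 0.052]
top rest_green_pad 245.3 187.8 0.88 [0.514 0.219 0.052]
top rest_blue_pad 386.4 201.4 0.92 [ 0.476 -0.182  0.052]
top rest_blue_pad 356.5 245.1 0.76 [ 0.352 -0.095  0.052]
top rest_red 317.4 191.9 0.78 [0.507 0.014 0.03 ]
top rest_red 275.8 256.1 0.65 [0.322 0.131 0.03 ]
top cup_a 442.7 184.8 0.62 [ 0.529 -0.352  0.03 ]
top cup_a 193.0 211.6 0.53 [0.449 0.372 0.03 ]
top cup_b 442.7 184.8 0.62 [ 0.529 -0.352  0.03 ]
top cup_b 193.0 211.6 0.53 [0.449 0.372 0.03 ]
top tile 201.5 160.1 0.58 [0.604 0.356 0.024]
scene tag_red_top 383.6 154.7 0.55 [0.297 0.151 0.044]
scene tag_red_top 310.7 206.9 0.49 [0.502 0.026 0.044]
scene tag_red_top 307.3 223.2 0.23 [0.545 0
[... 493 characters left out ...]
.0 245.9 0.58 [0.548 0.235 0.052]
scene rest_blue_pad 280.5 159.3 0.76 [ 0.392 -0.084  0.052]
scene rest_blue_pad 223.8 191.9 0.6 [ 0.524 -0.172  0.052]
scene rest_red 373.0 171.4 0.95 [0.346 0.136 0.03 ]
scene rest_red 307.8 221.6 0.86 [0.532 0.029 0.03 ]
scene rest_red 405.4 233.4 0.4 [0.501 0.238 0.03 ]
scene cup_a 464.2 227.4 0.97 [0.449 0.359 0.03 ]
scene cup_a 151.4 185.3 0.96 [ 0.541 -0.359  0.03 ]
scene cup_b 464.2 227.4 0.97 [0.449 0.359 0.03 ]
scene cup_b 151.4 185.3 0.96 [ 0.541 -0.359  0.03 ]
scene tile 452.5 290.2 0.79 [0.602 0.348 0.024]
1.1 [0.23805261 0.57787113 0.23133454] [-2.42506327e-05  9.80970958e-01 -1.94154524e-01  1.44482464e-06] [-0.30135562  0.093926    0.47092983]
```

```bash
python3 - <<'E'
import cv2
a=cv2.imread('pics/top0.png')[130:310,160:460];cv2.imwrite('pics/topc.png',cv2.resize(a,None,fx=2.66,fy=2.66,interpolation=cv2.INTER_CUBIC))
E
```

```text
(no output)
```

View pics/scene0.png

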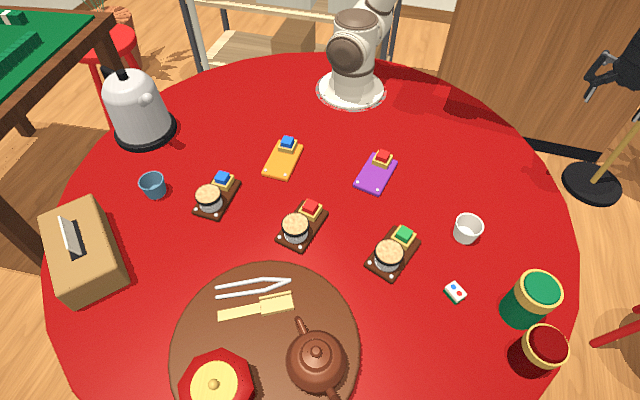

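View pics/topc.png

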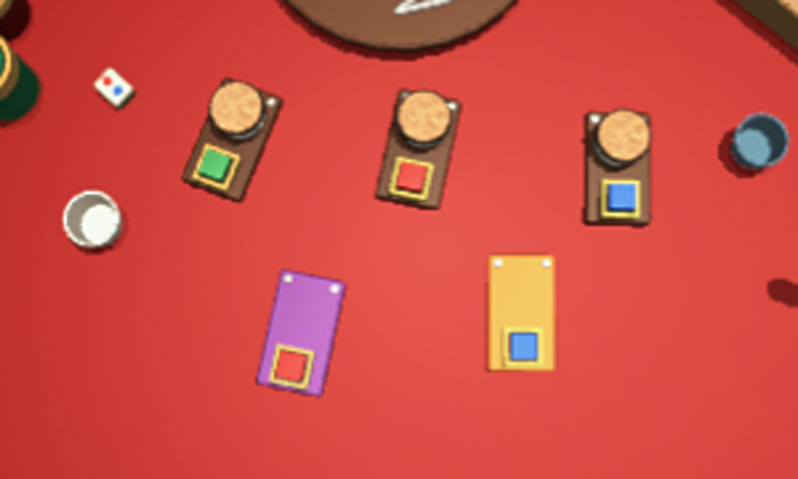

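The real rests (teak base, cork pad) in the scene picture have their red tag at about (311,209), green at (404,235) and blue at (222,181). In the top picture the red tag is at about (315,197), green (241,191) and blue (393,204). 

The look-alikes to leave alone are:
- the purple rest with a red tag: scene (382,157), top (269,268)
- the orange rest with a blue tag: scene (287,144), top (356,260)

Next I'll refine the tag and pad positions by colour, using both cameras.

```bash
python3 - <<'E'
from h import *
seeds={'top':{'tag_red':(314.5,196.5),'tag_green':(240.9,191.7),'tag_blue':(393.4,203.5),'pad_red':(319.4,174),'pad_green':(248.7,170.6),'pad_blue':(394.2,181.1)},
'scene':{'tag_red':(311,207),'tag_green':(404,235),'tag_blue':(222,179),'pad_red':(295,228),'pad_green':(389,254),'pad_blue':(208,196)}}
for c in seeds:
  im=cv2.imread(f'pics/{c}0.png'); up=cv2.resize(im,None,fx=4,fy=4,interpolation=cv2.INTER_CUBIC)
  dbg=up.copy()
  for n,(u,v) in seeds[c].items():
    z=.044 if 'tag' in n else .052
    s=(np.array([u,v])*4+1.5).astype(int)
    lab=cv2.cvtColor(up,cv2.COLOR_BGR2LAB)
    m=np.zeros((up.shape[0]+2,up.shape[1]+2),np.uint8)
    ref=np.median(lab[s[1]-6:s[1]+7,s[0]-6:s[0]+7].reshape(-1,3),axis=0).astype(int)
    d=np.abs(lab.astype(int)-ref); msk=((d[...,0]<45)&(d[...,1]<22)&(d[...,2]<22)).astype(np.uint8)
    if 'red' in n and 'tag' in n: msk=((d[...,0]<25)&(d[...,1]<15)&(d[...,2]<18)).astype(np.uint8)
    w=np.zeros_like(msk); w[s[1]-60:s[1]+61,s[0]-60:s[0]+61]=1
    k,L,st,ce=cv2.connectedComponentsWithStats(msk*w)
    l=L[s[1],s[0]]; (x,y)=(ce[l]-1.5)/4
    dbg[L==l]=(255,0,255)
    print(c,n,round(x,1),round(y,1),'size',st[l][2:5]/4,ray2pt(c,x,y,z).round(4))
  cv2.imwrite(f'pics/{c}d.png',cv2.resize(dbg[480:860,600:1680] if c=='top' else dbg[600:1100,720:1760],None,fx=.73,fy=.73))
E
```

```text
top tag_red 314.2 195.7 size [ 10.75   9.75 326.75] [0.4932 0.0229 0.044 ]
top tag_green 240.1 191.3 size [ 11.5   11.   324.75] [0.5056 0.2348 0.044 ]
top tag_blue 393.6 203.2 size [  9.5    9.   317.25] [ 0.472  -0.2031  0.044 ]
top pad_red 319.0 173.2 size [  18.5   18.  1050.5] [0.557  0.0094 0.052 ]
top pad_green 248.2 169.8 size [  18.25   18.5  1041.  ] [0.5667 0.212  0.052 ]
top pad_blue 394.2 180.3 size [  18.25   17.75 1023.5 ] [ 0.5368 -0.2055  0.052 ]
scene tag_red 310.0 204.2 size [ 16.25  14.   508.25] [0.4951 0.0228 0.044 ]
scene tag_green 404.3 232.1 size [ 17.    14.5  557.25] [0.5083 0.2344 0.044 ]
scene tag_blue 220.9 175.6 size [ 15.25  10.5  401.5 ] [ 0.475  -0.2045  0.044 ]
scene pad_red 294.7 223.2 size [  25.25   21.25 1703.75] [0.5584 0.0088 0.052 ]
scene pad_green 389.1 251.1 size [  26.75   24.   1974.75] [0.5678 0.2118 0.052 ]
scene pad_blue 207.7 192.6 size [  28.25   21.75 1499.  ] [ 0.5364 -0.2064  0.052 ]
```

The two cameras agree to within 3 mm, and the tag-to-pad distances come out at 63–65 mm, as described. I'll shut the gripper and go to a point above the red pad.

Call:
arm_command --delta_pos '[[51.2, 40.5, 13], [51.2, 40.5, 13], [51.2, 40.5, 13], [51.2, 40.5, 13], [51.2, 40.5, 13], [51.2, 40.5, 13], [51.2, 40.5, 13], [51.2, 40.5, 13]]' --twist '[[0, 0, 0], [0, 0, 0], [0, 0, 0], [0, 0, 0], [0, 0, 0], [0, 0, 0], [0, 0, 0], [0, 0, 0]]' --grip -1

```text
clock: 1.9
eef_pos: [0.4306, 0.234, 0.1533]
eef_rot: [-0.0, 0.981, -0.194, 0.0]
ft_force: [0.9, -0.2, 0.0]
width: -0.0
finger_force: 0.0
```

```bash
python3 - <<'E'
from h import *
o=get_obs();print(o['clock'],o['eef_pos'],o['eef_rot'],tool([.5575,.009,.10]))
E
```

```text
1.9 [0.43055616 0.23400405 0.15330095] [-4.28675975e-04  9.81038524e-01 -1.93811986e-01  3.79968449e-04] [20.29393942 15.98795447  5.32605389]
```

Call:
arm_command --delta_pos '[[20.3, 16, 5.3], [20.3, 16, 5.3], [20.3, 16, 5.3], [20.3, 16, 5.3], [20.3, 16, 5.3], [20.3, 16, 5.3], [20.3, 16, 5.3], [20.3, 16, 5.3]]' --twist '[[0, 0, 0], [0, 0, 0], [0, 0, 0], [0, 0, 0], [0, 0, 0], [0, 0, 0], [0, 0, 0], [0, 0, 0]]'

```text
clock: 2.7
eef_pos: [0.5564, 0.0106, 0.1002]
eef_rot: [-0.0, 0.981, -0.194, -0.0]
ft_force: [0.2, -0.5, 0.4]
width: -0.004
finger_force: 0.0
```

```bash
python3 - <<'E'
from h import *
o=get_obs();print(o['clock'],o['eef_pos'],o['ft_force'],tool([.5575,.009,.058]))
cv2.imwrite('pics/s1.png',cv2.resize(cv2.cvtColor(capture('scene'),cv2.COLOR_RGB2BGR)[110:290,180:450],None,fx=2.9,fy=2.9,interpolation=cv2.INTER_CUBIC))
E
```

```text
2.7 [0.55640379 0.01060016 0.10023434] [ 0.2448009  -0.48146389  0.37375032] [0.16290076 0.10630826 4.22340828]
```

View pics/s1.png

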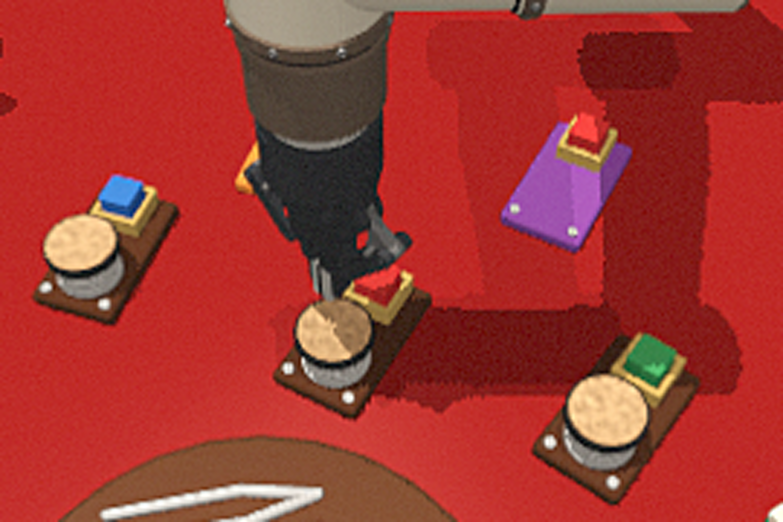

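The shut gripper is above the red-tagged pad, which is at crop pixel (333,330). I'll press it 10 mm.

Call:
arm_command --delta_pos '[[0.1, 0.1, 2.5], [0.1, 0.1, 4.5], [0.1, 0.1, 5.2], [0.1, 0.1, 5.8], [0.1, 0.1, 5.8], [0.1, 0.1, 5.8], [0.1, 0.1, 5.8]]' --twist '[[0, 0, 0], [0, 0, 0], [0, 0, 0], [0, 0, 0], [0, 0, 0], [0, 0, 0], [0, 0, 0]]'

```text
clock: 3.45
eef_pos: [0.5577, 0.0095, 0.0432]
eef_rot: [-0.0, 0.981, -0.194, 0.001]
ft_force: [-0.8, 1.7, 2.7]
width: -0.001
finger_force: 1.3
```

```bash
python3 - <<'E'
from h import *
f=[]
for _ in range(4): capture('top'); f.append(get_obs()['ft_force'])
o=get_obs();print(o['clock'],o['eef_pos'],np.round(f,2),tool([.567,.212,.10]))
E
```

```text
3.65 [0.55781407 0.00928626 0.04280965] [[-1.36  1.05  2.05]
 [-0.65  2.22  3.1 ]
 [-0.97  1.69  2.62]
 [-1.58  2.61  3.42]] [ -6.86319301 -19.10021786  -5.70596701]
```

Call:
arm_command --delta_pos '[[0, 0, 0.2], [0, 0, 0.2], [0, 0, 0.2]]' --twist '[[0, 0, 0], [0, 0, 0], [0, 0, 0]]'

```text
clock: 3.95
eef_pos: [0.5578, 0.0092, 0.0404]
eef_rot: [-0.0, 0.981, -0.194, 0.001]
ft_force: [0.8, 2.1, 2.6]
width: -0.003
finger_force: 1.6
```

```bash
python3 - <<'E'
from h import *
f=[]
for _ in range(5): capture('top'); f.append(get_obs()['ft_force'])
o=get_obs();print(o['clock'],o['eef_pos'],np.mean(f,0),tool([.567,.212,.10]))
E
```

```text
4.2 [0.55781183 0.009241   0.04044881] [0.4192232  1.57248666 3.02719158] [ -6.86191059 -19.10384087  -5.94787577]
```

Call:
arm_command --delta_pos '[[0, 0, -3], [0, 0, -6], [-7, -19.2, -6], [-7, -19.2, -6], [-7, -19.2, -6], [-7, -19.2, -6], [-7, -19.2, -6], [-7, -19.2, -6]]' --twist '[[0, 0, 0], [0, 0, 0], [0, 0, 0], [0, 0, 0], [0, 0, 0], [0, 0, 0], [0, 0, 0], [0, 0, 0]]'

```text
clock: 5.0
eef_pos: [0.5644, 0.2139, 0.0989]
eef_rot: [0.001, 0.981, -0.193, -0.001]
ft_force: [0.3, -0.4, 0.0]
width: -0.002
finger_force: 0.0
```

```bash
python3 - <<'E'
from h import *
f=[]
for _ in range(5): capture('top'); f.append(get_obs()['ft_force'])
o=get_obs();print(o['clock'],o['eef_pos'],np.mean(f,0),tool([.567,.212,.10]))
E
```

```text
5.25 [0.56530943 0.21159467 0.09998868] [ 0.04351043 -0.04907807  0.20943259] [ 0.14066833 -0.10215208 -0.00131426]
```

Red took about 3 N at 11.5 mm. Green is next.

Call:
arm_command --delta_pos '[[0.1, 0, 2.5], [0.1, 0, 4.5], [0.1, 0, 5.3], [0.1, 0, 6], [0.1, 0, 6], [0.1, 0, 6], [0.1, 0, 6]]' --twist '[[0, 0, 0], [0, 0, 0], [0, 0, 0], [0, 0, 0], [0, 0, 0], [0, 0, 0], [0, 0, 0]]'

```text
clock: 5.95
eef_pos: [0.5657, 0.2112, 0.0416]
eef_rot: [0.001, 0.981, -0.194, -0.001]
ft_force: [-2.9, -2.6, 6.9]
width: 0.001
finger_force: 3.6
```

```bash
python3 - <<'E'
from h import *
f=[]
for _ in range(5): capture('top'); f.append(get_obs()['ft_force'])
o=get_obs();print(o['clock'],o['eef_pos'],np.mean(f,0),tool([.5366,-.206,.10]))
E
```

```text
6.2 [0.56573378 0.21116558 0.04174058] [-3.65829174 -2.84492335  7.42199645] [13.22591152 39.68422244 -5.73919152]
```

Call:
arm_command --delta_pos '[[0, 0, -3], [0, 0, -6], [13.2, 39.7, -6], [13.2, 39.7, -6], [13.2, 39.7, -6], [13.2, 39.7, -6], [13.2, 39.7, -6], [13.2, 39.7, -6]]' --twist '[[0, 0, 0], [0, 0, 0], [0, 0, 0], [0, 0, 0], [0, 0, 0], [0, 0, 0], [0, 0, 0], [0, 0, 0]]'

```text
clock: 7.0
eef_pos: [0.5454, -0.0887, 0.1012]
eef_rot: [-0.0, 0.981, -0.194, 0.001]
ft_force: [1.1, -0.2, 0.7]
width: -0.001
finger_force: 0.0
```

```bash
python3 - <<'E'
from h import *
o=get_obs();print(o['clock'],o['eef_pos'],tool([.5366,-.206,.10]))
E
```

```text
7.0 [ 0.54539663 -0.08870274  0.10115559] [ 3.6552908  11.18031003  0.11464366]
```

Call:
arm_command --delta_pos '[[3.7, 11.2, 0], [3.7, 11.2, 0], [3.7, 11.2, 0], [3.7, 11.2, 0], [3.7, 11.2, 0]]' --twist '[[0, 0, 0], [0, 0, 0], [0, 0, 0], [0, 0, 0], [0, 0, 0]]'

```text
clock: 7.5
eef_pos: [0.5369, -0.2046, 0.1006]
eef_rot: [-0.0, 0.981, -0.195, 0.0]
ft_force: [0.1, 0.8, 0.1]
width: -0.0
finger_force: 0.0
```

```bash
python3 - <<'E'
from h import *
f=[]
for _ in range(4): capture('top'); f.append(get_obs()['ft_force'])
o=get_obs();print(o['clock'],o['eef_pos'],np.mean(f,0),tool([.5366,-.206,.10]))
E
```

```text
7.7 [ 0.5373242  -0.20298754  0.10042801] [ 0.10905606  0.46563617 -0.46914253] [0.04726386 0.30620674 0.04277318]
```

Call:
arm_command --delta_pos '[[0, 0.3, 2.5], [0, 0.3, 4.5], [0, 0.3, 5.3], [0, 0.3, 6], [0, 0.3, 6], [0, 0.3, 6], [0, 0.3, 6]]' --twist '[[0, 0, 0], [0, 0, 0], [0, 0, 0], [0, 0, 0], [0, 0, 0], [0, 0, 0], [0, 0, 0]]'

```text
clock: 8.4
eef_pos: [0.5355, -0.2056, 0.0423]
eef_rot: [0.0, 0.981, -0.193, -0.001]
ft_force: [-5.2, 3.9, 10.2]
width: 0.0
finger_force: 5.7
```

```bash
python3 - <<'E'
from h import *
f=[]
for _ in range(5): capture('top'); f.append(get_obs()['ft_force'])
o=get_obs();print(o['clock'],o['eef_pos'],np.mean(f,0),tool([.494,.0229,.10]))
E
```

```text
8.65 [ 0.53550619 -0.20564099  0.04233441] [-4.70858643  4.04697892 11.3901467 ] [-12.51577946 -19.5703734   -5.75729467]
```

The forces were about 3 N for red, 7.4 N for green and 11.4 N for blue, so red is clearly the softest. I'll go to a point above the red tag.

Call:
arm_command --delta_pos '[[0, 0, -3], [0, 0, -6], [-12.5, -19.6, -6], [-12.5, -19.6, -6], [-12.5, -19.6, -6], [-12.5, -19.6, -6], [-12.5, -19.6, -6], [-12.5, -19.6, -6]]' --twist '[[0, 0, 0], [0, 0, 0], [0, 0, 0], [0, 0, 0], [0, 0, 0], [0, 0, 0], [0, 0, 0], [0, 0, 0]]'

```text
clock: 9.45
eef_pos: [0.4949, 0.0259, 0.1011]
eef_rot: [-0.0, 0.982, -0.191, 0.001]
ft_force: [0.2, -0.2, -0.4]
width: 0.001
finger_force: 0.0
```

```bash
python3 - <<'E'
from h import *
for _ in range(4): capture('top')
o=get_obs();print(o['clock'],o['eef_pos'],tool([.494,.0229,.029]))
E
```

```text
9.65 [0.49516816 0.02189502 0.10042069] [-0.14830468 -0.04725547  7.14203514]
```

Call:
arm_command --delta_pos '[[-0.1, 0, 3], [-0.1, 0, 5], [-0.1, 0, 5.8], [-0.1, 0, 6.4], [-0.1, 0, 6.8], [-0.1, 0, 7.1], [-0.1, 0, 7.1], [-0.1, 0, 7.1]]' --twist '[[0, 0, 0], [0, 0, 0], [0, 0, 0], [0, 0, 0], [0, 0, 0], [0, 0, 0], [0, 0, 0], [0, 0, 0]]'

```text
clock: 10.45
eef_pos: [0.4945, 0.0221, 0.03]
eef_rot: [-0.0, 0.981, -0.194, 0.001]
ft_force: [-1.2, -2.7, 5.1]
width: -0.002
finger_force: 2.6
```

```bash
python3 - <<'E'
from h import *
for _ in range(2): capture('top')
o=get_obs();print(o['clock'],o['eef_pos'],o['ft_force'])
E
```

```text
10.55 [0.494502   0.02217143 0.03006365] [-2.47560991 -3.39407402  5.69798421]
```

The fingertips are at z = 30 mm, level with the collar rim. I'll retreat up and to the side, then check.

Call:
arm_command --delta_pos '[[0, 0, -3], [0, 0, -8], [0, 0, -13], [0, -10, -18], [-5, -15, -18], [-5, -15, -18], [-5, -15, -18], [-5, -15, -18]]' --twist '[[0, 0, 0], [0, 0, 0], [0, 0, 0], [0, 0, 0], [0, 0, 0], [0, 0, 0], [0, 0, 0], [0, 0, 0]]'

```text
clock: 11.35
eef_pos: [0.506, 0.1836, 0.2105]
eef_rot: [-0.002, 0.981, -0.192, 0.002]
ft_force: [0.2, -1.1, 0.6]
width: -0.001
finger_force: 0.0
```

```bash
python3 - <<'E'
from h import *
cv2.imwrite('pics/s2.png',cv2.resize(cv2.cvtColor(capture('scene'),cv2.COLOR_RGB2BGR)[110:310,140:480],None,fx=2.3,fy=2.3,interpolation=cv2.INTER_CUBIC))
o=get_obs();print(o['clock'],o['eef_pos'],o['ft_force'])
E
```

```text
11.4 [0.50543036 0.18188569 0.2096997 ] [ 0.509905   -0.97475158 -0.20895227]
```

View pics/s2.png

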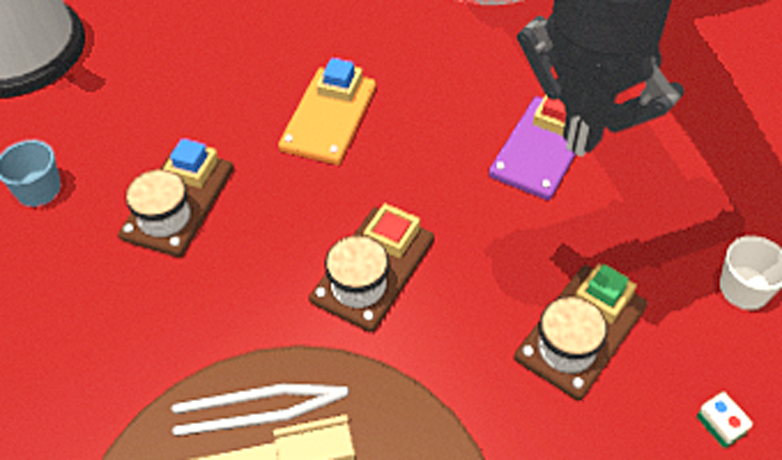

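The red tag at crop pixel (392,229) is flush with its collar. The green tag (607,285) and blue tag (190,155) are up, all three pads are up, and nothing else has moved.

```bash
python3 -c "
from h import *
print(sign_off())"
```

```text
the job is handed in; nothing more can be done
None
```

Job handed in: I pressed the pads in order red, green, blue, the red-tagged rest was softest (about 3 N, against 7.4 N for green and 11.4 N for blue), its tag is pushed flush, the other two tags are still up, and the arm is clear of everything.

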